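Open the sorting pot towards the square tray

TASK

The black sorting pot has a compartment on each side, each with a chute: the open square tray stands under one chute and a round white dish under the other. Turn the pot's grey cap by its bar until the cap's opening stands centred over the compartment on the tray's side, in line with that chute, then let go. Leave the tray where it stands.

Things in the scene. Friction and masses are not known exactly. Their poses are not given: they have to be found in the camera images.
- pot: Round black pot fixed to the desk, 90 mm across, foot 108 mm. Origin: on its axis at the desk, z up. Under the cap two compartments, 64 degree sectors centred 1.134 rad (65 degrees) either side of its own +x axis: one to +y, one to -y; the deck between them is blank. In each of the two directions a black chute 34 mm wide sticks out to 86 mm from the axis, 25 to 55 mm above the desk.
- cap (a joint): Turn of the pot's grey cap about the vertical pot axis, rad, counter-clockwise from above positive: the angle from the pot's +x axis to the middle of the cap's opening. +1.134 = centred over the +y compartment, in line with its chute; -1.134 = the same at -y; 0 = over the blank deck. Travel -1.65 to 1.65, no detents, friction about 0.04 N m; it stays where left.
- cap_grip (a point): Point on the cap's axis in its grip bar, 84 mm above the desk; turns with the cap. x points to the middle of the opening, y along the bar. Bar: 12 mm thick (x), 60 mm long (y), foot 65 and top 94 mm above the desk; grasp across its thickness from above. Cap: grey disc 94 mm across, top face at 65 mm, one opening, a 40 degree sector 14 to 42 mm from the axis.
- tray_mid (a point): Centre of the open square black tray, 70 x 70 mm, 18 mm tall with 3 mm walls (point 9 mm above the desk), about 115 mm from the pot's axis. Loose, about 90 g. It stands beside the pot under either the +y or the -y chute; a round white dish, 72 mm across, stands under the other.
Mind the look-alikes: they are no part of the job. What is shaped like the part that bears tray_mid but green or orange is not meant.

How it is judged:
At the end, for the whole second after the job is handed in: The cap's opening is centred over the compartment on the tray's side to within 12 degrees (joint +1.134 or -1.134, plus or minus 0.21 rad), the cap is at rest, and the tray is within 20 mm of where it began (((y of tray_mid in the frame of pot above 0 m and value of joint cap between 0.924 and 1.344 rad) or (y of tray_mid in the frame of pot below 0 m and value of joint cap between -1.344 and -0.924 rad)) and velocity of joint cap between -0.05 and 0.05 rad/s and distance of tray_mid from where it was at the start of the episode below 0.02 m); the robot touches nothing.
It fails at once if the tray is pushed more than 20 mm from its place (distance of tray_mid from where it was at the start of the episode above 0.02 m).
It also fails if it takes over 32 s, if anything falls off the work surface, if the arm or the gripper's body presses on something with over 40 N, if the wrist force passes 120 N, or if a joint passes its speed limit or range.

ROBOT

A 6-joint arm with a two-finger parallel gripper is mounted at the origin on the work surface. World frame = base frame: x ahead of the robot, y to its left, z up, the work surface at z = 0. Lengths are in m, angles in rad, forces in N, time in s.
With the tool pointing down it reaches from about 0.325 to 0.775 m from the base axis. Payload 5.5 kg.
Tool frame: the origin (TCP) lies on the centre line of the jaws, within the pads' length; the fingertips stand 8 mm ahead of it and the grasp point (between the pads) lies 11 mm behind it; z points along the fingers, y is the line along which they close (so a half turn about z gives the same grasp; the last joint's range is limited). The gripper opens to 85 mm and grips with 20 to 120 N. Pads are 22 mm wide; open, the fingers measure 114 mm over their backs; the gripper's body (76 mm by 85 mm) begins 54 mm behind the grasp point. The pads swing forward as they close: fully open they stand 13 mm farther back than shut.
Start: joints at [1.16, 0.091, 1.231, -0, 1.82, -0.057], TCP at [0.208, 0.563, 0.239] pointing down, gripper open.
Joint ranges: [-2.87, 2.87], [-0.86, 2.18], [0.17, 2.46], [-1.51, 4.65], [0.06, 2.69], [-2.65, 2.65]. Speed limits (rad/s): [2.57, 2.57, 3.01, 3.14, 3.14, 3.14].

INTERFACE

Orientations are given as a rotation vector (axis times angle).
In Python, from rig import bot gives the robot as it stands.
- The arm moves only by the tool carry_out, never from a script. Its argument "rows" is one flat list of numbers, 6 for each row, row after row: the shift along the tool's x, y, z in cm, then the turn, a rotation vector about the tool's x, y, z in rad. A call has exactly 10 rows; each row is the pose to reach, as a shift and turn from the pose commanded when the call began, along the tool's axes at that moment; what a row does not reach only later rows make up. A row lasts 1/12 s, in which the tool goes at most 41.7 mm and 7.16 degrees, less where a joint would pass 70% of its speed; a pose out of reach is approached as far as the arm can. A call with a gripper value outside its range is refused whole. "jaw" is the opening in per cent of the stroke, from 0 (shut) to 100 (fully open), set as the call begins (left out, the last holds). The fingers move at their own pace and stop on an object; the grip force is fixed at half the most. Time passes only in rows, so rows that repeat a pose let the fingers close, or fill a call up. It gives the time, the measured TCP pose, the force, the opening and the grip force at its end, in the units of the state.
- bot.sense(): the state, without advancing time (a new reading comes with each control period).
- bot.get_image(name): name is "scene" or "top" or "wrist"; returns a dict with "color" (400x640x3 uint8, red, green, blue), "z_map" (400x640 float32, m along the optical axis (not along the pixel's ray), 0 where there is no reading), "mtx" (3x3 intrinsics, pixels), "R" (3x3) and "t" (3): a world point X has camera coordinates R X + t. Camera axes: x right, y down, z forward; pixel columns grow to the right and rows downward; lengths in m; the calibration is good to about 2 mm. A picture is of the moment at which its call begins.
- bot.sign_off(): hands the job in; it is judged then, once.
The state is a dict: "time_s": time; "joint_positions": joint angles; "joint_velocities": joint speeds; "joint_torque": joint torques, N m; "ee_pos": TCP position; "eef_rot": TCP orientation; "force": force on the tool from outside, world axes, zero at the start; "torque": the same for the moment, N m; "width": opening from 0.0 (shut) to 1.0 (fully open); "grip_force": force on a finger pad.
Only numpy, scipy, OpenCV 4.12 (cv2) and the standard library are available. Lean on these libraries where they do the work, as an engineer would, in place of code of your own. Each camera call takes 0.05 s, during which the arm holds its last target. There are 200 camera calls.

## Working session

There is one attempt and no reset: what is moved stays moved. The work goes in short steps, Python scripts to look and compute and a tool call to move; the robot and the scene stay as the last step left them, time stands still between calls to the robot, and variables do not carry over. Pictures are saved under pics/ and viewed, at most 10 in all, crops included, and the job is handed in when it is done.

Besides the shell and the picture viewer there is one more tool, called after "Emit:" as name(argument=value, ...) on one line, values as JSON. carry_out: Moves the arm, as the interface text tells. Its arguments: {"type":"object","properties":{"rows":{"type":"array"},"jaw":{"type":"number"}},"required":["rows"]}

```bash
mkdir -p pics; python3 - <<'E'
from rig import bot
import cv2,numpy as np
a=bot.get_image("top");b=bot.get_image("scene")
np.savez("top.npz",**a);np.savez("scene.npz",**b)
cv2.imwrite("pics/t.png",a["color"][...,::-1]);cv2.imwrite("pics/s.png",b["color"][...,::-1])
print(bot.sense()); print(a["mtx"],a["R"],a["t"])
E
```

```text
{'time_s': 0.1, 'joint_positions': array([ 1.16032520e+00,  9.17824248e-02,  1.23175658e+00,  2.31435155e-05,
        1.81981736e+00, -5.66848947e-02]), 'joint_velocities': array([-0.00022817, -0.00181819, -0.00343852, -0.00194048, -0.00056761,
       -0.00080835]), 'joint_torque': array([ 2.37979169e-03, -4.60218108e+01, -4.19219398e+01,  5.75216291e-06,
        1.06577078e-02, -1.65106695e-05]), 'ee_pos': array([0.2077609 , 0.56262407, 0.23826964]), 'eef_rot': array([-5.52747752e-01, -3.09214573e+00,  2.68667098e-03]), 'force': array([-1.36589014, -0.92558569,  0.67221586]), 'torque': array([-0.02337317, -0.00956728, -0.0015311 ]), 'grip_force': 0.0, 'width': 1.00182228871795}
[[386.42532092   0.         320.49359394]
 [  0.         386.42532092 197.630581  ]
 [  0.           0.           1.        ]] [[-0.02414675 -0.99954391 -0.01813584]
 [-0.99024453  0.0264045  -0.13681583]
 [ 0.1372323   0.01465526 -0.99043047]] [0.04369268 0.5331506  0.65408737]
```

View pics/t.png

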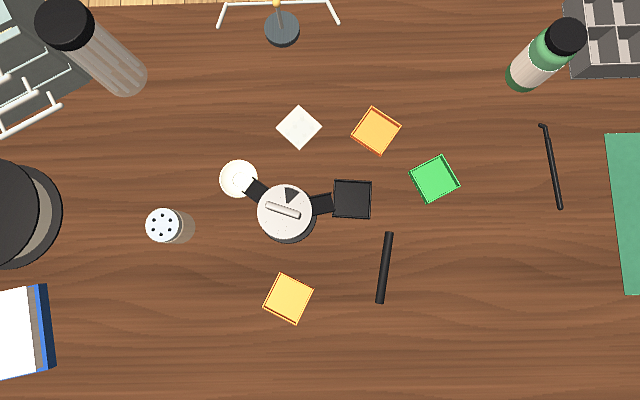

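View pics/s.png

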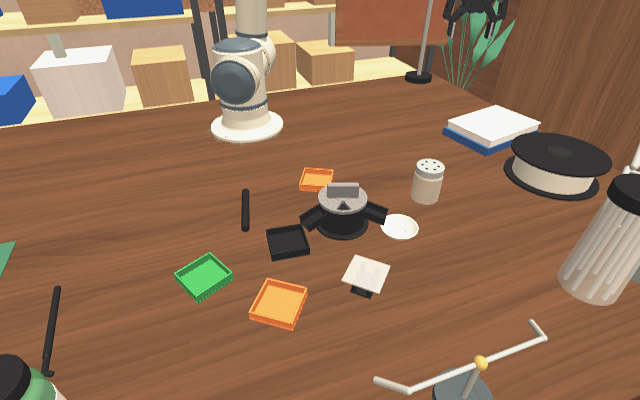

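The top view shows the cap at (285,211) with its opening at (292,194). The black tray is at (352,199), on the pot's right (−y), and the white dish is at (238,179).

```bash
cat > h.py <<'E'
import numpy as np,cv2
from scipy.spatial.transform import Rotation as Ro
def ray(im,px,z):
    px=np.atleast_2d(px).astype(float)
    d=np.c_[px,np.ones(len(px))]@np.linalg.inv(im["mtx"]).T@im["R"]
    c=-im["R"].T@im["t"]
    return c+d*((z-c[2])/d[:,2])[:,None]
def world(im):
    v,u=np.mgrid[:400,:640]; z=im["z_map"]
    p=np.stack([u,v,np.ones_like(u)],-1)@np.linalg.inv(im["mtx"]).T*z[...,None]
    return (p-im["t"])@im["R"]
E
python3 - <<'E'
from h import *
im=dict(np.load("top.npz"));c=im["color"].astype(int)
P=world(im);hsv=cv2.cvtColor(im["color"],cv2.COLOR_RGB2HSV)
v,u=np.mgrid[:400,:640]
near=np.hypot(u-285,v-211)<45
m=near&(abs(P[...,2]-.065)<.008)&(hsv[...,1]<60)&(hsv[...,2]>140)
bar=near&(P[...,2]>.082)&(hsv[...,1]<60)
def rep(n,mask,z):
    mask=mask.astype(np.uint8)
    k,l,s,ce=cv2.connectedComponentsWithStats(mask);i=1+np.argmax(s[1:,4])
    pts=np.argwhere(l==i)[:,::-1]
    h=cv2.convexHull(pts.astype(np.int32))[:,0]
    w=ray(im,h,z)[:,:2].astype(np.float32)
    print(n,s[i],"circ",cv2.minEnclosingCircle(w),"rect",cv2.minAreaRect(w)); return pts
rep("cap",m,.065);rep("bar",bar,.094)
rep("tray",(abs(u-352)<28)&(abs(v-199)<28)&(hsv[...,2]<70)&(P[...,2]<.022),.018)
rep("dish",(np.hypot(u-238,v-179)<28)&(hsv[...,1]<50)&(hsv[...,2]>150),.01)
op=(np.hypot(u-290,v-195)<12)&(hsv[...,2]<90)
pts=rep("open",op,.065); print(ray(im,[pts.mean(0)],.065))
print("card z",np.nanmax(P[105:150,275:325,2]))
print(ray(im,[[270,207],[297,213]],.094))
b=cv2.resize(im["color"][150:260,200:400,::-1],(800,440),interpolation=cv2.INTER_CUBIC);cv2.imwrite("pics/c.png",b)
E
```

```text
cap [ 257  184   55   55 1930] circ ((0.5088722705841064, 0.09280413389205933), 0.04726877063512802) rect ((0.5092406272888184, 0.09278362989425659), (0.09262726455926895, 0.09284748136997223), 88.80886840820312)
bar [265 201  36  18 274] circ ((0.5076335072517395, 0.09243182837963104), 0.03010406345129013) rect ((0.5083868503570557, 0.09220539033412933), (0.05991846323013306, 0.012399467639625072), 70.06837463378906)
tray [332 179  40  40 926] circ ((0.533767580986023, -0.026624204590916634), 0.048548463732004166) rect ((0.5333133339881897, -0.02656453847885132), (0.06955793499946594, 0.07023562490940094), 84.78356170654297)
dish [ 219  160   39   38 1026] circ ((0.5789100527763367, 0.1853661835193634), 0.03661332279443741) rect ((0.5807011723518372, 0.187421515583992), (0.06572166085243225, 0.07182665169239044), 54.57413101196289)
open [285 188  14  15 126] circ ((0.5368731021881104, 0.08204615861177444), 0.0145671172067523) rect ((0.5362712740898132, 0.07944785058498383), (0.022409090772271156, 0.024411162361502647), 89.33753204345703)
[[0.53793291 0.08212674 0.065     ]]
card z 0.721563908323773
[[0.51291219 0.11236997 0.094     ]
 [0.50189684 0.06825463 0.094     ]]
```

View pics/c.png

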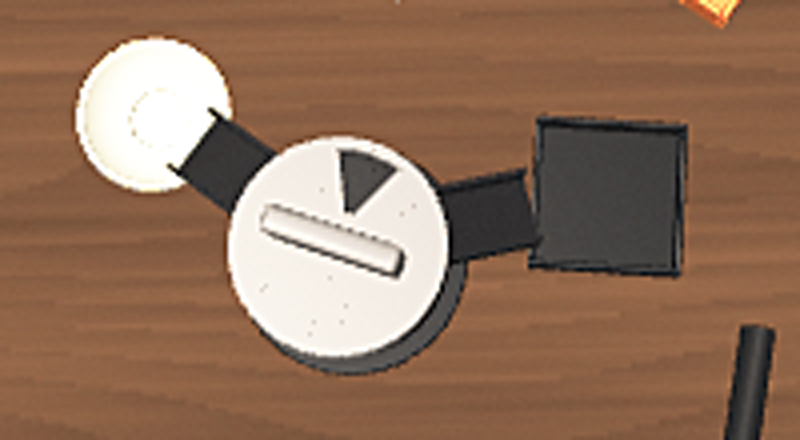

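```bash
cat > w.py <<'E'
from h import *
from rig import bot
s=bot.sense();R=Ro.from_rotvec(s["eef_rot"]);M=R.as_matrix()
print(np.round(s["ee_pos"],4),"ydir",np.degrees(np.arctan2(M[1,1],M[0,1])),"j",np.round(s["joint_positions"],3),"tz",M[:,2].round(3))
def go(p,ang,):
    y=np.array([np.cos(np.radians(ang)),np.sin(np.radians(ang)),0]);z=np.array([0,0,-1.])
    G=np.c_[np.cross(y,z),y,z]
    print(ang,"shift cm",np.round(M.T@(np.array(p)-s["ee_pos"])*100,2),"turn",np.round((R.inv()*Ro.from_matrix(G)).as_rotvec(),3))
E
python3 -c "
from w import *
go([.509,.0926,.17],-20);go([.509,.0926,.17],160)"
```

```text
[0.2078 0.5626 0.2383] ydir 69.72987406187006 j [ 1.16   0.092  1.232  0.     1.82  -0.057] tz [-0.001 -0.002 -1.   ]
-20 shift cm [-44.54 -33.64   6.88] turn [-1.000e-03  1.000e-03  1.566e+00]
160 shift cm [-44.54 -33.64   6.88] turn [-1.000e-03 -1.000e-03 -1.576e+00]
```

Emit:
carry_out(rows=[-3.1,-2.35,0.3,0,0,0.11,-6.2,-4.7,0.6,0,0,0.22,-9.3,-7.05,0.9,0,0,0.33,-12.4,-9.4,1.2,0,0,0.44,-15.5,-11.75,1.5,0,0,0.55,-18.6,-14.1,1.8,0,0,0.66,-21.7,-16.45,2.1,0,0,0.77,-24.8,-18.8,2.4,0,0,0.88,-27.9,-21.15,2.7,0,0,0.99,-31,-23.5,3,0,0,1.1], jaw=100)

```text
time_s: 0.93
ee_pos: [0.4177, 0.2332, 0.2088]
eef_rot: [-2.094, -2.342, 0.0]
force: [1.3, 0.5, -0.4]
width: 1.003
grip_force: 0.0
```

```bash
python3 -c "
from w import *
go([.509,.0926,.17],-20)"
```

```text
[0.4177 0.2332 0.2088] ydir 6.402759965048267 j [ 0.438 -0.242  1.601  0.     1.783  0.326] tz [-0. -0. -1.]
-20 shift cm [-14.99   7.51   3.88] turn [-0.     0.     0.461]
```

Emit:
carry_out(rows=[-2.5,1.25,0.6,0,0,0.08,-5,2.5,1.3,0,0,0.16,-7.5,3.75,2,0,0,0.24,-10,5,2.6,0,0,0.32,-12.5,6.25,3.2,0,0,0.4,-15,7.5,3.9,0,0,0.46,-15,7.5,3.9,0,0,0.46,-15,7.5,3.9,0,0,0.46,-15,7.5,3.9,0,0,0.46,-15,7.5,3.9,0,0,0.46])

```text
time_s: 1.77
ee_pos: [0.509, 0.0956, 0.1706]
eef_rot: [-2.566, -1.812, -0.001]
force: [-0.9, -0.2, 0.9]
width: 1.001
grip_force: 0.0
```

```bash
python3 -c "
from w import *
go([.509,.0926,.079],-20)
im=bot.get_image('wrist');np.savez('w.npz',**im);cv2.imwrite('pics/w.png',im['color'][...,::-1])
P=world(im);m=((P[...,2]>.088)&(P[...,2]<.1)&(np.hypot(P[...,0]-.509,P[...,1]-.093)<.04)).astype(np.uint8)
k,l,st,ce=cv2.connectedComponentsWithStats(m);i=1+np.argmax(st[1:,4])
print(st[i],cv2.minAreaRect(P[l==i][:,:2].astype(np.float32)))
"
```

```text
[0.509  0.0956 0.1706] ydir -19.5592923014413 j [ 0.12  -0.134  1.574  0.     1.701  0.461] tz [ 0.  0. -1.]
-20 shift cm [-0.29  0.1   9.16] turn [ 0.    -0.     0.008]
[ 314  177   17   78 1235] ((0.5092102885246277, 0.09333133697509766), (0.059441227465867996, 0.011753068305552006), 70.0796890258789)
```

View pics/w.png

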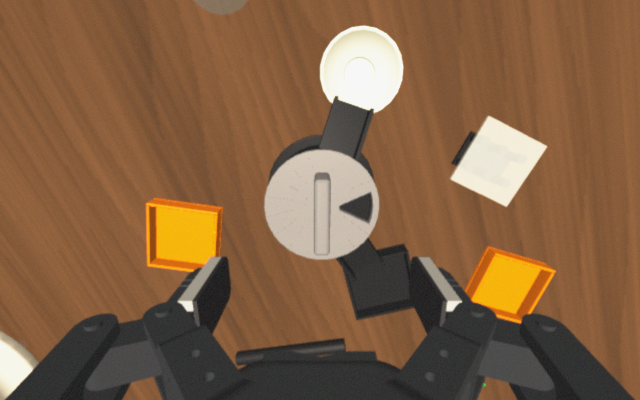

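The wrist view shows the bar upright at (322,214) and the opening at (358,207). The tray is at (380,283) and the dish at (361,70), which agrees with the top view.

Emit:
carry_out(rows=[0,0.1,1,0,0,0,0,0.1,2,0,0,0,0,0.1,3,0,0,0,0,0.1,4,0,0,0.008,0,0.1,5,0,0,0.008,0,0.1,5,0,0,0.008,0,0.1,5,0,0,0.008,0,0.1,5,0,0,0.008,0,0.1,5,0,0,0.008,0,0.1,5,0,0,0.008], jaw=60)

```text
time_s: 2.65
ee_pos: [0.5106, 0.0945, 0.1211]
eef_rot: [2.575, 1.799, 0.002]
force: [0.8, -1.2, 0.3]
width: 0.601
grip_force: 0.0
```

```bash
python3 -c "
from w import *
go([.509,.093,.079],-20)"
```

```text
[0.5106 0.0945 0.1211] ydir -20.115897796906264 j [ 0.117 -0.119  1.648 -0.     1.611  0.468] tz [ 0.001  0.    -1.   ]
-20 shift cm [-0.2  -0.11  4.21] turn [ 0.001 -0.001 -0.002]
```

Emit:
carry_out(rows=[-0.2,-0.1,0.7,0,0,0,-0.2,-0.1,1.4,0,0,0,-0.2,-0.1,2.1,0,0,0,-0.2,-0.1,2.8,0,0,0,-0.2,-0.1,3.5,0,0,0,-0.2,-0.1,4.1,0,0,0,-0.2,-0.1,4.1,0,0,0,-0.2,-0.1,4.1,0,0,0,-0.2,-0.1,4.1,0,0,0,-0.2,-0.1,4.1,0,0,0])

```text
time_s: 3.48
ee_pos: [0.5089, 0.093, 0.0799]
eef_rot: [2.575, 1.799, 0.001]
force: [-0.7, 0.4, -0.5]
width: 0.604
grip_force: 0.0
```

Emit:
carry_out(rows=[0,0,0,0,0,0,0,0,0,0,0,0,0,0,0,0,0,0,0,0,0,0,0,0,0,0,0,0,0,0,0,0,0,0,0,0,0,0,0,0,0,0,0,0,0,0,0,0,0,0,0,0,0,0,0,0,0,0,0,0], jaw=0)

```text
time_s: 4.32
ee_pos: [0.5095, 0.0927, 0.0798]
eef_rot: [2.574, 1.798, 0.003]
force: [5.6, -2.2, 0.4]
width: 0.126
grip_force: 61.1
```

```bash
python3 -c "
from w import *
go([.509,.093,.079],-78);print(s['width'],s['grip_force'],s['force'])"
```

```text
[0.5095 0.0927 0.0798] ydir -20.1262400473725 j [ 1.150e-01 -1.050e-01  1.709e+00 -1.000e-03  1.536e+00  4.660e-01] tz [ 0.002 -0.    -1.   ]
-78 shift cm [ 0.02 -0.06  0.08] turn [ 0.002 -0.002  1.01 ]
0.12613945835012536 61.08452081680298 [ 5.57794447 -2.19940273  0.3835135 ]
```

Emit:
carry_out(rows=[0,0,0,0,0,0.08,0,0,0,0,0,0.18,0,0,0,0,0,0.28,0,0,0,0,0,0.38,0,0,0,0,0,0.48,0,0,0,0,0,0.58,0,0,0,0,0,0.68,0,0,0,0,0,0.78,0,0,0,0,0,0.88,0,0,0,0,0,0.96])

```text
time_s: 5.15
ee_pos: [0.5095, 0.0927, 0.0798]
eef_rot: [3.116, 0.399, 0.004]
force: [5.1, -1.6, -0.5]
width: 0.121
grip_force: 61.1
```

Emit:
carry_out(rows=[0,0,0,0,0,0.05,0,0,0,0,0,0.05,0,0,0,0,0,0.05,0,0,0,0,0,0.05,0,0,0,0,0,0.05,0,0,0,0,0,0.05,0,0,0,0,0,0.05,0,0,0,0,0,0.05,0,0,0,0,0,0.05,0,0,0,0,0,0.05])

```text
time_s: 5.98
ee_pos: [0.5095, 0.0927, 0.0798]
eef_rot: [3.124, 0.328, 0.004]
force: [6.3, -1.6, 0.7]
width: 0.124
grip_force: 61.1
```

```bash
python3 -c "
from w import *
print(s['width'],s['grip_force'],s['force'],s['torque'])"
```

```text
[0.5095 0.0927 0.0798] ydir -78.00161605886366 j [ 0.115 -0.105  1.709 -0.     1.535  1.476] tz [ 0.003 -0.    -1.   ]
0.12442620247382784 61.05997860431671 [ 6.30717034 -1.57477335  0.71818318] [-0.11286528 -0.82879496 -0.03620333]
```

Turned to −78°. Next I open the jaws (to 60%), rise straight up and check.

Emit:
carry_out(rows=[0,0,0,0,0,0,0,0,0,0,0,0,0,0,0,0,0,0,0,0,0,0,0,0,0,0,0,0,0,0,0,0,0,0,0,0,0,0,0,0,0,0,0,0,0,0,0,0,0,0,0,0,0,0,0,0,0,0,0,0], jaw=60)

```text
time_s: 6.82
ee_pos: [0.5086, 0.0929, 0.0793]
eef_rot: [3.124, 0.329, -0.0]
force: [-0.4, 0.6, -0.4]
width: 0.599
grip_force: 0.0
```

Emit:
carry_out(rows=[0,0,-0.5,0,0,0,0,0,-1.5,0,0,0,0,0,-3,0,0,0,0,0,-5,0,0,0,0,0,-7,0,0,0,0,0,-9,0,0,0,0,0,-10,0,0,0,0,0,-10,0,0,0,0,0,-10,0,0,0,0,0,-10,0,0,0])

```text
time_s: 7.65
ee_pos: [0.5081, 0.0929, 0.178]
eef_rot: [3.124, 0.329, -0.003]
force: [0.0, 0.3, -0.2]
width: 0.598
grip_force: 0.0
```

```bash
python3 -c "
from w import *
im=bot.get_image('wrist');cv2.imwrite('pics/w2.png',im['color'][...,::-1])
P=world(im);m=((P[...,2]>.088)&(P[...,2]<.1)&(np.hypot(P[...,0]-.509,P[...,1]-.093)<.04)).astype(np.uint8)
k,l,st,ce=cv2.connectedComponentsWithStats(m);i=1+np.argmax(st[1:,4])
print(st[i],cv2.minAreaRect(P[l==i][:,:2].astype(np.float32)),s['width'])
"
```

```text
[0.5081 0.0929 0.178 ] ydir -77.98156876852597 j [ 0.115 -0.136  1.563  0.     1.717  1.476] tz [-0.002 -0.    -1.   ]
[ 313  170   16   76 1177] ((0.5095836520195007, 0.09236723184585571), (0.05928860604763031, 0.011610468849539757), 11.635370254516602) 0.5983219609516816
```

View pics/w2.png

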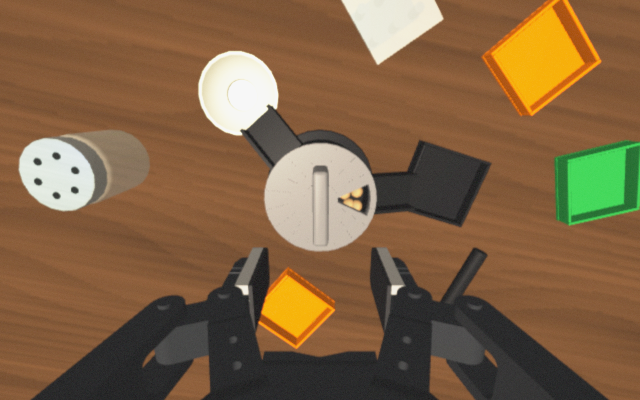

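The cap's opening at (355,198) now lines up with the tray's chute at (393,192) and shows the compartment's contents. The tray, at (448,182), looks undisturbed and the gripper is clear.

```bash
python3 -c "
from rig import bot
print(bot.sign_off())"
```

```text
the job is handed in; nothing more can be done
None
```

I turned the cap to about −78° in world axes, so its opening is in line with the tray-side (−y) chute, then released it and lifted clear; the tray looks undisturbed in the last picture, and the job is handed in (no verdict was returned).

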